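Lay the tower post in the V-block jig

ROBOT

A 6-joint arm with a two-finger parallel gripper is mounted at the origin on the work surface. World frame = base frame: x ahead of the robot, y to its left, z up, the work surface at z = 0. Lengths are in m, angles in rad, forces in N, time in s.
With the tool pointing down it reaches from about 0.275 to 0.75 m from the base axis. Payload 10.2 kg.
Tool frame: the origin (TCP) lies on the centre line of the jaws, within the pads' length; the fingertips stand 14 mm ahead of it and the grasp point (between the pads) lies 5 mm behind it (manip.nose_length is the distance from the TCP to the fingertips, in m); z points along the fingers, y is the line along which they close (so a half turn about z gives the same grasp; the last joint's range is limited). The gripper opens to 88 mm and grips with 3 to 60 N. Pads are 18 mm wide; open, the fingers measure 123 mm over their backs; the gripper's body (75 mm by 187 mm) begins 45 mm behind the grasp point.
Start: joints at [1.119, 0.313, 1.498, -0, 1.331, -0.223], TCP at [0.119, 0.511, 0.253] pointing down, gripper open.
Joint ranges: [-2.94, 2.94], [-0.97, 2.17], [0.19, 2.56], [-1.23, 4.37], [0.02, 3.11], [-2.88, 2.88]. Speed limits (rad/s): [2.39, 2.39, 3.01, 3.14, 3.14, 3.14].

INTERFACE

Orientations are given as a unit quaternion [x, y, z, w].
In Python, from bench import read_state, camera, job, manip gives the robot as it stands.
- The arm moves only by the tool send_rows, never from a script. Its argument "steps" is a list of rows, each an object of numbers: "rx", "ry", "rz": the turn, a rotation vector about the tool's x, y, z in rad; "tx", "ty", "tz": the shift along the tool's x, y, z in mm; "hand": the closure in counts, from 0 (fully open) to 255 (shut). In form: [{"rx": .., "ry": .., "rz": .., "tx": .., "ty": .., "tz": .., "hand": ..}, ...]. A call has 1 to 20 rows; each row is the pose to reach, as a shift and turn from the pose commanded when the call began, along the tool's axes at that moment; what a row does not reach only later rows make up. A row lasts 1/10 s, in which the tool goes at most 50 mm and 8.59 degrees, less where a joint would pass 70% of its speed; a pose out of reach is approached as far as the arm can. A call with a gripper value outside its range is refused whole. The fingers move at their own pace and stop on an object; "grip_force" is the grip in N (left out, the last holds). Time passes only in rows, so rows that repeat a pose let the fingers close. It gives the time, the measured TCP pose, the force, the opening and the grip force at its end, in the units of the state.
- read_state(): the state, without advancing time (a new reading comes with each control period).
- camera(name): name is "scene" or "top" or "wrist"; returns a dict with "frame" (400x640x3 uint8, red, green, blue), "fx", "fy", "cx", "cy" (pixels), "distortion" ([k1, k2, p1, p2, k3] as OpenCV has them; the pictures are not rectified), "R" (3x3) and "t" (3): a world point X has camera coordinates R X + t. Camera axes: x right, y down, z forward; pixel columns grow to the right and rows downward; lengths in m; the calibration is good to about 2 mm. A picture is of the moment at which its call begins. There is no depth.
- job.close_job(): hands the job in; it is judged then, once.
The state is a dict: "time": time; "joints": joint angles; "qd": joint speeds; "joint_efforts": joint torques, N m; "position": TCP position; "tool_rot": TCP orientation; "wrist_force": force on the tool from outside, world axes, zero at the start; "torque": the same for the moment, N m; "opening": finger opening in m; "finger_force": force on a finger pad.
Only numpy, scipy, OpenCV 4.12 (cv2) and the standard library are available. Lean on these libraries where they do the work, as an engineer would, in place of code of your own. Each camera call takes 0.05 s, during which the arm holds its last target. There are 200 camera calls.

TASK

The thick, long wooden dowel on the stock rack is to become a post for the model watchtower. Take it from the rack and lower it, without dropping it, into the pair of V-blocks of the drilling jig so that it beds down in both Vs, about centred end to end and overhanging both blocks alike, ready for clamping; then let go. Leave the thin dowel and the short thick one lying on the rack.

Things in the scene. Friction and masses are not known exactly. Their poses are not given: they have to be found in the camera images.
- log_center (a point): The workpiece: round dowel of bare pale wood, 40 mm in diameter, 180 mm long, about 0.15 kg, the only one both thick and long. It lies level in any of the rack's three bays, its axis 40 mm above the table. The point is its centre; its x axis runs along it. At its middle the sides are free down to the bare table: the rack's rails touch it no nearer than 25 mm from its centre.
- seat (a point): Where the workpiece's centre comes to rest in the fixed jig, 58 mm above the table. x: line of the Vs, y: level across, z: up. Two aluminium V-blocks, 22 mm thick along x, 72 wide, stand at 51 mm either side, an 80 mm gap between for the fingers. Vs: 90 degrees, 56 mm wide at the block tops (58 mm high), 28 deep; the dowel's axis settles level with the tops. Plywood base 170 x 110 x 12 mm.
- thin_center (a point): Bystander on the rack: dowel of the same wood, 24 mm in diameter, 180 mm long. The point is its centre, x runs along it. The fixed rack is two wooden rails 14 mm wide and 20 mm high that run across under the dowels, 74 mm clear between them, with chocks up to 29 mm high. The three bays are 85 mm apart; a dowel may roll a few mm in its bay.
- stub_center (a point): Bystander on the rack: dowel of the same wood, 40 mm in diameter like the workpiece but only 120 mm long. The point is its centre, x runs along it.
Mind the look-alikes: they are no part of the job. Leave any green or yellow look-alike of the part that bears log_center alone.

How it is judged:
On the way:
1. the long thick dowel is lowered into the Vs while still held (centre within 20 mm of the seat, level and in line within 12 degrees) (distance between log_center and seat below 0.02 m and angle between the x axis of log_center and the x axis of seat, either way round below 0.21 rad and contact force between the fingers and log above 0.3 N), for 0.05 s.
At the end, for the whole second after the job is handed in: The long thick dowel lies at rest, released, bedded in both Vs: its centre within 15 mm of the seat along the Vs, within 8 mm across and 6 mm in height, its axis within 0.1 rad of the line of the Vs; the thin and the short dowels are within 40 mm of where they started (x of log_center in the frame of seat between -0.015 and 0.015 m and y of log_center in the frame of seat between -0.008 and 0.008 m and z of log_center in the frame of seat between -0.006 and 0.006 m and angle between the x axis of log_center and the x axis of seat, either way round below 0.1 rad and linear speed of log below 0.02 m/s and distance of each of thin_center, stub_center from where it was at the start of the episode below 0.04 m); the robot touches nothing.
It fails at once if the thin or the short dowel is lifted or thrown off the rack (distance of any of thin_center, stub_center from where it was at the start of the episode above 0.06 m).
It also fails if it takes over 40 s, if anything falls off the work surface, if the arm or the gripper's body presses on something with over 40 N, if the wrist force passes 120 N, or if a joint passes its speed limit or range.

## Working session

There is one attempt and no reset: what is moved stays moved. The work goes in short steps, Python scripts to look and compute and a tool call to move; the robot and the scene stay as the last step left them, time stands still between calls to the robot, and variables do not carry over. Pictures are saved under pics/ and viewed, at most 10 in all, crops included, and the job is handed in when it is done.

Besides the shell and the picture viewer there is one more tool, called after "Emit:" as name(argument=value, ...), one argument or row to a line, values as JSON. send_rows: Moves the arm, as the interface text tells. Its arguments: {"type":"object","properties":{"steps":{"type":"array","items":{"type":"object","properties":{"rx":{"type":"number"},"ry":{"type":"number"},"rz":{"type":"number"},"tx":{"type":"number"},"ty":{"type":"number"},"tz":{"type":"number"},"hand":{"type":"number"}}}},"grip_force":{"type":"number"}},"required":["steps"]}

```bash
mkdir -p pics; cat > h.py <<'E'
import numpy as np, cv2, pickle
from bench import read_state, camera, job, manip
def ray(c,uv,z):
    K=np.array([[c['fx'],0,c['cx']],[0,c['fy'],c['cy']],[0,0,1]])
    p=cv2.undistortPoints(np.array(uv,float).reshape(-1,1,2),K,np.array(c['distortion'],float)).reshape(-1,2)
    R=np.array(c['R']);t=np.array(c['t']);o=-R.T@t
    d=np.c_[p,np.ones(len(p))]@R
    return o+d*((z-o[2])/d[:,2])[:,None]
def snap(n,f):
    c=camera(n); cv2.imwrite(f'pics/{f}.png',c['frame'][:,:,::-1]); pickle.dump(c,open(f'{f}.pkl','wb')); return c
E
python3 - <<'E'
from h import *
a=snap('top','top1');b=snap('scene','scene1')
cv2.imwrite('pics/both.png',cv2.resize(np.vstack([a['frame'],b['frame']])[:,:,::-1],None,fx=.75,fy=.75))
s=read_state();print(s)
for c in(a,b):print(-np.array(c['R']).T@np.array(c['t']))
E
```

```text
{'time': 0.1, 'joints': array([ 1.11866565e+00,  3.13360406e-01,  1.49831011e+00, -1.37566913e-05,
        1.33099902e+00, -2.23387669e-01]), 'qd': array([-0.00010947, -0.00067287, -0.00069766, -0.00206782, -0.00169385,
       -0.00086874]), 'joint_efforts': array([ 3.34900120e-03, -4.02817154e+01, -2.52646190e+01,  6.95879152e-02,
        3.42048076e-02, -4.21655534e-05]), 'position': array([0.11896935, 0.51114813, 0.2522547 ]), 'tool_rot': array([ 1.14120680e-01,  9.93466749e-01, -5.10229906e-04, -1.72121038e-04]), 'wrist_force': array([ 0.33968221, -0.00658552,  0.71812023]), 'torque': array([-0.01609124,  0.00244063, -0.03650684]), 'finger_force': 0.0, 'opening': 0.08782974769974473}
[0.39915746 0.01902261 1.30220516]
[ 1.18717154 -0.60965265  0.711483  ]
```

View pics/top1.png

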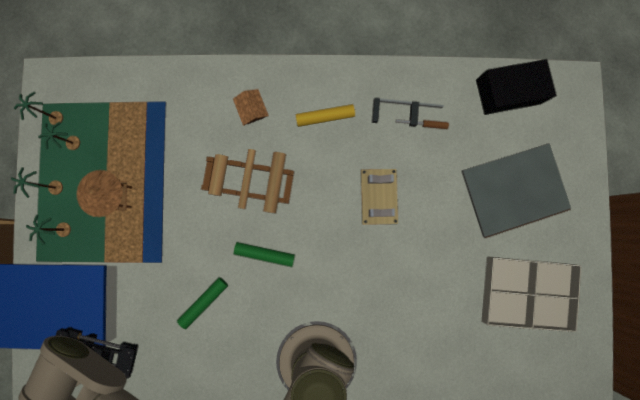

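View pics/scene1.png

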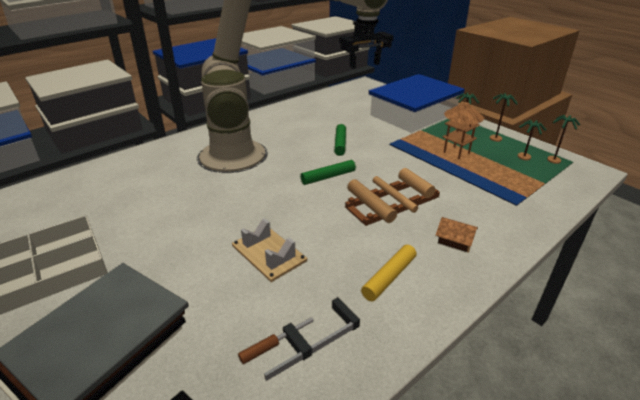

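The top view shows the rack at (248,180). Everything that could be taken for the workpiece:
- thick, long, pale dowel at (275,182): this fits the description
- thin dowel at (247,179)
- short thick dowel at (217,174)
- yellow look-alike at (325,115)
- green look-alikes at (264,254) and (203,303)

The jig's V-blocks are at (380,179) and (382,212). I'll check the choice in a close crop and measure it.

```bash
python3 - <<'E'
from h import *
c=pickle.load(open('top1.pkl','rb'));f=c['frame']
hsv=cv2.cvtColor(f,cv2.COLOR_RGB2HSV)
for p in [(275,182),(247,179),(217,174),(290,185),(232,155),(380,179),(370,179),(382,212),(380,195),(365,200)]: print(p,f[p[1],p[0]],hsv[p[1],p[0]])
m=cv2.inRange(hsv,(8,60,110),(22,200,255)); m[:,:195]=0;m[:,300:]=0;m[:145]=0;m[220:]=0
m=cv2.morphologyEx(m,cv2.MORPH_OPEN,np.ones((3,3)))
for q in cv2.findContours(m,0,2)[0]:
    if cv2.contourArea(q)<80: continue
    r=cv2.minAreaRect(q); w=ray(c,cv2.boxPoints(r),.045)
    print('dowel',r,ray(c,[r[0]],.045)[0][:2].round(4),np.linalg.norm(w[0]-w[1]).round(3),np.linalg.norm(w[1]-w[2]).round(3))
g=cv2.inRange(hsv,(0,0,70),(180,255,255))
b=cv2.inRange(hsv,(14,50,100),(32,255,255));b[:,:350]=0;b[:,410:]=0;b[:160]=0;b[235:]=0
b=cv2.morphologyEx(b,cv2.MORPH_CLOSE,np.ones((5,5)))
q=max(cv2.findContours(b,0,2)[0],key=cv2.contourArea);r=cv2.minAreaRect(q);bp=cv2.boxPoints(r);w=ray(c,bp,.012)
print('base',r,w.round(4),w.mean(0),np.linalg.norm(w[0]-w[1]),np.linalg.norm(w[1]-w[2]))
im=f[140:235,195:410,::-1].copy();mm=np.dstack([m,b,m])[140:235,195:410]
cv2.imwrite('pics/crop1.png',cv2.resize(np.vstack([im,mm]),None,fx=3,fy=3,interpolation=cv2.INTER_CUBIC))
E
```

```text
(275, 182) [124 101  67] [ 18 117 124]
(247, 179) [129 103  69] [ 17 119 129]
(217, 174) [137 114  76] [ 19 114 137]
(290, 185) [95 68 44] [ 14 137  95]
(232, 155) [136 139 126] [ 37  24 139]
(380, 179) [108 104 100] [ 15  19 108]
(370, 179) [113 116 121] [109  17 121]
(382, 212) [110 106 102] [ 15  19 110]
(380, 195) [139 125  87] [ 22  95 139]
(365, 200) [135 120  84] [ 21  96 135]
dowel ((216.93194580078125, 174.2784423828125), (11.152241706848145, 40.982444763183594), 11.003541946411133) [0.563  0.2927] 0.123 0.034
dowel ((273.536376953125, 181.81265258789062), (10.470563888549805, 60.99649429321289), 11.0035400390625) [0.5401 0.1241] 0.182 0.031
dowel ((246.01812744140625, 178.30746459960938), (7.465681076049805, 60.206485748291016), 11.093722343444824) [0.5507 0.2059] 0.18 0.022
base ((379.0, 196.5), (55.0, 36.0), 90.0) [[ 0.5832 -0.1411  0.012 ]
 [ 0.5834 -0.2526  0.012 ]
 [ 0.4141 -0.25    0.012 ]
 [ 0.4145 -0.1394  0.012 ]] [ 0.49880805 -0.1957637   0.012     ] 0.11151837059179845 0.1693672898872016
```

View pics/crop1.png

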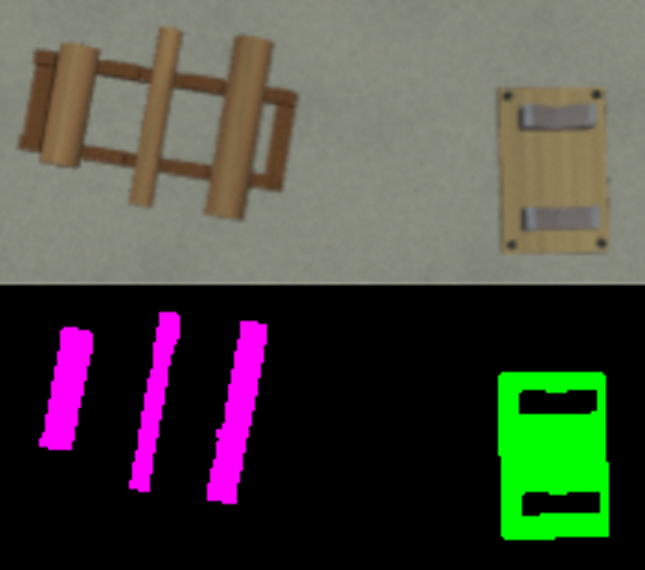

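The rightmost rack dowel, at (273,182) in the top view, measures 182 x ~40 mm and lies at about (0.540, 0.122), yaw about -11°. It is the only thick, long one. The jig base measures 169 x 111 mm, centred at about (0.499, -0.196). I'll move to hover over the dowel.

Emit:
send_rows(
  steps=[
    {"tx": -498, "ty": -284, "tz": 50, "rz": -0.037, "hand": 0},
    {"tx": -498, "ty": -284, "tz": 50, "rz": -0.037, "hand": 0},
    {"tx": -498, "ty": -284, "tz": 50, "rz": -0.037, "hand": 0},
    {"tx": -498, "ty": -284, "tz": 50, "rz": -0.037, "hand": 0},
    {"tx": -498, "ty": -284, "tz": 50, "rz": -0.037, "hand": 0},
    {"tx": -498, "ty": -284, "tz": 50, "rz": -0.037, "hand": 0},
    {"tx": -498, "ty": -284, "tz": 50, "rz": -0.037, "hand": 0},
    {"tx": -498, "ty": -284, "tz": 50, "rz": -0.037, "hand": 0},
    {"tx": -498, "ty": -284, "tz": 50, "rz": -0.037, "hand": 0},
    {"tx": -498, "ty": -284, "tz": 50, "rz": -0.037, "hand": 0},
    {"tx": -498, "ty": -284, "tz": 50, "rz": -0.037, "hand": 0},
    {"tx": -498, "ty": -284, "tz": 50, "rz": -0.037, "hand": 0},
    {"tx": -498, "ty": -284, "tz": 50, "rz": -0.037, "hand": 0},
    {"tx": -498, "ty": -284, "tz": 50, "rz": -0.037, "hand": 0},
    {"tx": -498, "ty": -284, "tz": 50, "rz": -0.037, "hand": 0},
  ],
)

```text
schema error: expected keys rx, ry, rz, tx, ty, tz, hand
```

```bash
python3 - <<'E'
from h import *
s=read_state();print(s['time'],s['position'],s['tool_rot'])
c=snap('wrist','w1');f=c['frame'];hsv=cv2.cvtColor(f,cv2.COLOR_RGB2HSV)
print(-np.array(c['R']).T@np.array(c['t']))
E
```

```text
0.1 [0.11896935 0.51114813 0.2522547 ] [ 1.14120680e-01  9.93466749e-01 -5.10229906e-04 -1.72121038e-04]
[0.03836424 0.53171288 0.38313972]
```

View pics/w1.png

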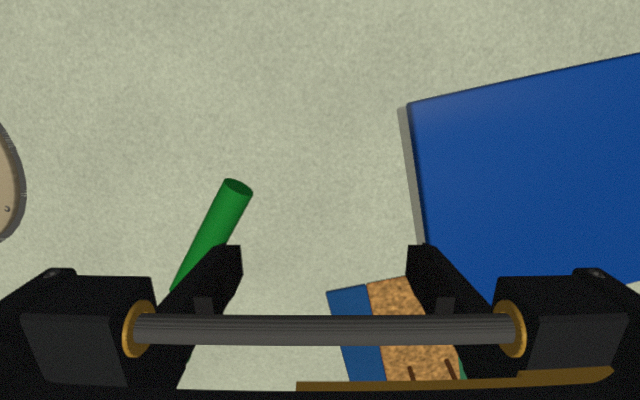

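The call was refused because every row needs all the keys. The wrist camera sees the area on the tool's +x side, so I'll overshoot by 60 mm to bring the dowel into view.

Emit:
send_rows(
  steps=[
    {"rx": 0, "ry": 0, "tx": -558, "ty": -284, "tz": 0, "rz": -0.037, "hand": 0},
    {"rx": 0, "ry": 0, "tx": -558, "ty": -284, "tz": 0, "rz": -0.037, "hand": 0},
    {"rx": 0, "ry": 0, "tx": -558, "ty": -284, "tz": 0, "rz": -0.037, "hand": 0},
    {"rx": 0, "ry": 0, "tx": -558, "ty": -284, "tz": 0, "rz": -0.037, "hand": 0},
    {"rx": 0, "ry": 0, "tx": -558, "ty": -284, "tz": 0, "rz": -0.037, "hand": 0},
    {"rx": 0, "ry": 0, "tx": -558, "ty": -284, "tz": 0, "rz": -0.037, "hand": 0},
    {"rx": 0, "ry": 0, "tx": -558, "ty": -284, "tz": 0, "rz": -0.037, "hand": 0},
    {"rx": 0, "ry": 0, "tx": -558, "ty": -284, "tz": 0, "rz": -0.037, "hand": 0},
    {"rx": 0, "ry": 0, "tx": -558, "ty": -284, "tz": 0, "rz": -0.037, "hand": 0},
    {"rx": 0, "ry": 0, "tx": -558, "ty": -284, "tz": 0, "rz": -0.037, "hand": 0},
    {"rx": 0, "ry": 0, "tx": -558, "ty": -284, "tz": 0, "rz": -0.037, "hand": 0},
    {"rx": 0, "ry": 0, "tx": -558, "ty": -284, "tz": 0, "rz": -0.037, "hand": 0},
    {"rx": 0, "ry": 0, "tx": -558, "ty": -284, "tz": 0, "rz": -0.037, "hand": 0},
    {"rx": 0, "ry": 0, "tx": -558, "ty": -284, "tz": 0, "rz": -0.037, "hand": 0},
    {"rx": 0, "ry": 0, "tx": -558, "ty": -284, "tz": 0, "rz": -0.037, "hand": 0},
    {"rx": 0, "ry": 0, "tx": -558, "ty": -284, "tz": 0, "rz": -0.037, "hand": 0},
  ],
)

```text
time: 1.75
position: [0.5974, 0.1091, 0.2529]
tool_rot: [0.095, 0.995, 0.0, -0.0]
wrist_force: [0.1, 0.1, -0.2]
opening: 0.0882
finger_force: 0.0
```

```bash
python3 - <<'E'
from h import *
s=read_state();print(s['time'],s['position'],s['tool_rot'])
c=snap('wrist','w2');f=c['frame'];hsv=cv2.cvtColor(f,cv2.COLOR_RGB2HSV)
print(-np.array(c['R']).T@np.array(c['t']))
m=cv2.inRange(hsv,(8,60,120),(22,200,255));m=cv2.morphologyEx(m,cv2.MORPH_OPEN,np.ones((5,5)))
for q in cv2.findContours(m,0,2)[0]:
    if cv2.contourArea(q)<1500: continue
    r=cv2.minAreaRect(q);w=ray(c,cv2.boxPoints(r),.045)
    print(r,w.round(4)[:,:2].tolist(),w.mean(0))
E
```

```text
1.75 [0.59738432 0.10914141 0.25285323] [ 9.51763561e-02  9.95460413e-01  7.77593060e-05 -1.47429074e-04]
[0.516068   0.12644572 0.38374305]
((70.81803894042969, 138.2449951171875), (69.74800109863281, 81.84549713134766), 74.47589111328125) [[0.4674, -0.2068], [0.4662, -0.1059], [0.5392, -0.1135], [0.544, -0.2209]] [ 0.50421059 -0.16178059  0.045     ]
((488.3621520996094, 108.66325378417969), (32.6710205078125, 121.8620834350586), 7.275004863739014) [[0.621, 0.2682], [0.4978, 0.2914], [0.5073, 0.3248], [0.6328, 0.3051]] [0.56474465 0.297376   0.045     ]
((328.5, 114.0), (178.0, 33.0), 90.0) [[0.4485, 0.1281], [0.4546, 0.16], [0.6376, 0.1283], [0.6303, 0.0907]] [0.54273503 0.12678321 0.045     ]
((406.50115966796875, 109.47623443603516), (19.691972732543945, 171.75775146484375), 2.726310968399048) [[0.6382, 0.1839], [0.463, 0.2144], [0.4673, 0.2335], [0.6437, 0.2062]] [0.55304693 0.20951528 0.045     ]
```

View pics/w2.png

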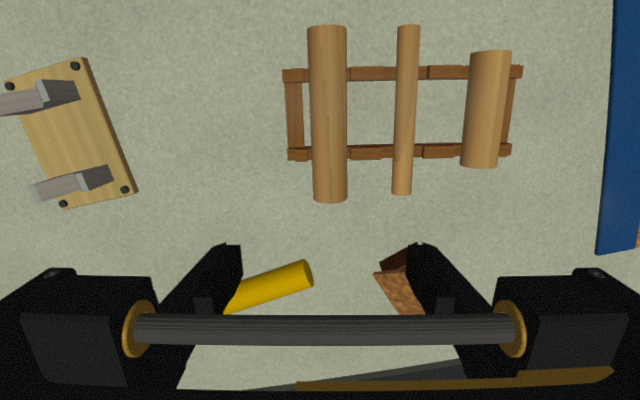

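The wrist view shows the workpiece dowel from (327,26) to (331,202), clear of the other two and of the rails at its middle. I'll take its centre and yaw from its silhouette.

```bash
python3 - <<'E'
from h import *
from scipy.spatial.transform import Rotation as Ro
c=pickle.load(open('w2.pkl','rb'));hsv=cv2.cvtColor(c['frame'],cv2.COLOR_RGB2HSV)
S=cv2.GaussianBlur(hsv[:,:,1],(3,3),0)>75
P=[]
for y in list(range(32,60,4))+list(range(90,136,4))+list(range(168,192,4)):
    r=np.where(S[y,290:375])[0]; P.append([(r[0]+r[-1])/2+290,y,r[-1]-r[0]+1])
P=np.array(P);print(P[::4])
w=ray(c,P[:,:2],.04)[:,:2];k=np.polyfit(w[:,0],w[:,1],1);yaw=np.arctan(k[0])
col=S[:230,329-6:329+6];ys=[np.where(col[:,i])[0][[0,-1]] for i in range(12)];y0,y1=np.median(ys,0);print(y0,y1)
e=ray(c,[[327,y0],[331,y1+1]],.06);print(e,np.linalg.norm(e[0]-e[1]))
x=e[:,0].mean();C=np.array([x,np.polyval(k,x)]);print('C',C,np.degrees(yaw),'resid',np.abs(np.polyval(k,w[:,0])-w[:,1]).max())
s=read_state();R=Ro.from_quat(s['tool_rot']).as_matrix()
d=R.T@(np.r_[C,.045]-s['position']);print('tool move mm',d*1000)
print('tool y ang',np.degrees(np.arctan2(-R[0,1],R[1,1])))
E
```

```text
[[326.5  32.   40. ]
 [327.   48.   39. ]
 [318.   94.   57. ]
 [318.  110.   57. ]
 [318.  126.   57. ]
 [329.  172.   35. ]
 [329.5 188.   34. ]]
25.0 203.0
[[0.45415364 0.14187358 0.06      ]
 [0.63039285 0.11277387 0.06      ]] 0.17862544852295276
C [0.54227324 0.12135221] -9.699508660656301 resid 0.006375189047699764
tool move mm [ 56.45175302   1.48956918 208.02452405]
tool y ang -10.911733197415474
```

```bash
python3 - <<'E'
from h import *
a=pickle.load(open('scene1.pkl','rb'))['frame'][160:230,335:450,::-1];b=pickle.load(open('w2.pkl','rb'))['frame'][15:215,275:390,::-1]
a=cv2.resize(a,None,fx=6,fy=6,interpolation=2)[:, :500];b=cv2.resize(b,None,fx=2.1,fy=2.1,interpolation=2)
cv2.imwrite('pics/c2.png',np.hstack([a,b]) if a.shape[0]==b.shape[0] else np.hstack([a,cv2.resize(b,(241,420))]))
E
```

```text
(no output)
```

View pics/c2.png

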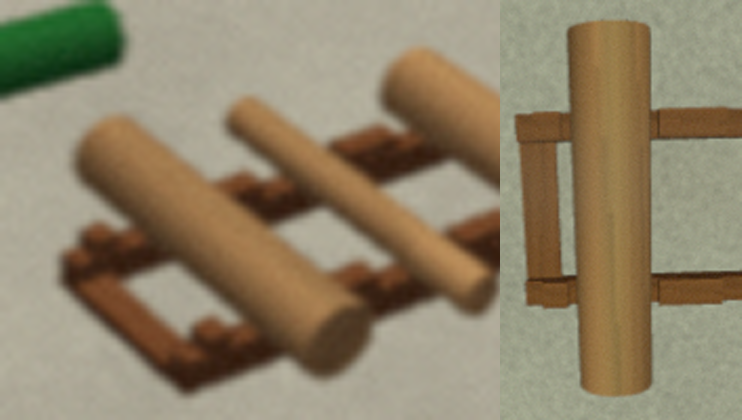

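The rack's end strip lies low, under the rail tops. I'll keep the fingertips at about 27 mm height and go down over the middle.

Emit:
send_rows(
  steps=[
    {"rx": 0, "ry": 0, "rz": -0.01, "tx": 45, "ty": 6, "tz": 30, "hand": 30},
    {"rx": 0, "ry": 0, "rz": -0.01, "tx": 57, "ty": 7, "tz": 70, "hand": 30},
    {"rx": 0, "ry": 0, "rz": -0.01, "tx": 57, "ty": 7, "tz": 110, "hand": 30},
    {"rx": 0, "ry": 0, "rz": -0.01, "tx": 57, "ty": 7, "tz": 145, "hand": 30},
    {"rx": 0, "ry": 0, "rz": -0.01, "tx": 57, "ty": 7, "tz": 150, "hand": 30},
    {"rx": 0, "ry": 0, "rz": -0.01, "tx": 57, "ty": 7, "tz": 150, "hand": 30},
  ],
  grip_force=20,
)

```text
time: 2.4
position: [0.5433, 0.1264, 0.1032]
tool_rot: [0.09, 0.996, -0.0, -0.0]
wrist_force: [-0.6, -0.0, 0.4]
opening: 0.0776
finger_force: 0.0
```

```bash
python3 - <<'E'
from h import *
print(read_state()['opening']);snap('wrist','w3')
E
```

```text
0.0775651698444301
```

View pics/w3.png

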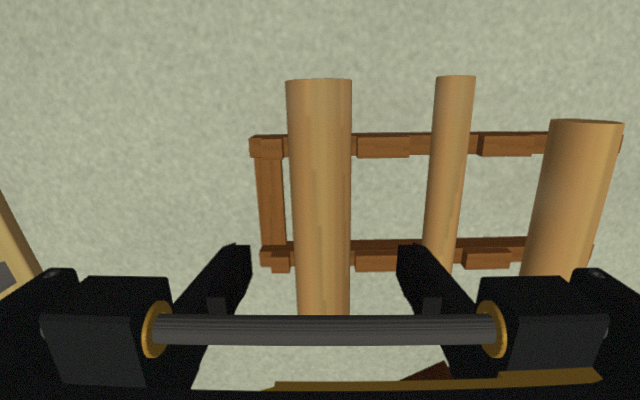

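The dowel (col 323) is centred between the fingertips (cols 250 and 397). I'll go down and close.

Emit:
send_rows(
  steps=[
    {"rx": 0, "ry": 0, "rz": 0, "tx": 0, "ty": 0, "tz": 20, "hand": 60},
    {"rx": 0, "ry": 0, "rz": 0, "tx": 0, "ty": 0, "tz": 40, "hand": 60},
    {"rx": 0, "ry": 0, "rz": 0, "tx": 0, "ty": 0, "tz": 54, "hand": 60},
    {"rx": 0, "ry": 0, "rz": 0, "tx": 0, "ty": 0, "tz": 62, "hand": 60},
    {"rx": 0, "ry": 0, "rz": 0, "tx": 0, "ty": 0, "tz": 62, "hand": 60},
    {"rx": 0, "ry": 0, "rz": 0, "tx": 0, "ty": 0, "tz": 62, "hand": 60},
  ],
)

```text
time: 3.05
position: [0.5441, 0.1259, 0.0416]
tool_rot: [0.091, 0.996, 0.0, 0.001]
wrist_force: [-0.2, -0.5, 0.5]
opening: 0.0672
finger_force: 0.0
```

Emit:
send_rows(
  steps=[
    {"rx": 0, "ry": 0, "rz": 0, "tx": 0, "ty": 0, "tz": 0, "hand": 100},
    {"rx": 0, "ry": 0, "rz": 0, "tx": 0, "ty": 0, "tz": 0, "hand": 140},
    {"rx": 0, "ry": 0, "rz": 0, "tx": 0, "ty": 0, "tz": 0, "hand": 180},
    {"rx": 0, "ry": 0, "rz": 0, "tx": 0, "ty": 0, "tz": 0, "hand": 220},
    {"rx": 0, "ry": 0, "rz": 0, "tx": 0, "ty": 0, "tz": 0, "hand": 220},
    {"rx": 0, "ry": 0, "rz": 0, "tx": 0, "ty": 0, "tz": 0, "hand": 220},
    {"rx": 0, "ry": 0, "rz": 0, "tx": 0, "ty": 0, "tz": 0, "hand": 220},
  ],
  grip_force=20,
)

```text
time: 3.75
position: [0.5436, 0.1259, 0.0409]
tool_rot: [0.091, 0.996, -0.0, 0.0]
wrist_force: [-0.6, -0.1, 2.2]
opening: 0.0393
finger_force: 20.0
```

Grip is firm at 39.3 mm and 20 N. I'll lift it and measure the jig's yaw.

Emit:
send_rows(
  steps=[
    {"rx": 0, "ry": 0, "rz": 0, "tx": 0, "ty": 0, "tz": -8, "hand": 220},
    {"rx": 0, "ry": 0, "rz": 0, "tx": 0, "ty": 0, "tz": -25, "hand": 220},
    {"rx": 0, "ry": 0, "rz": 0, "tx": 0, "ty": 0, "tz": -50, "hand": 220},
    {"rx": 0, "ry": 0, "rz": 0, "tx": 0, "ty": 0, "tz": -75, "hand": 220},
    {"rx": 0, "ry": 0, "rz": 0, "tx": 0, "ty": 0, "tz": -100, "hand": 220},
    {"rx": 0, "ry": 0, "rz": 0, "tx": 0, "ty": 0, "tz": -125, "hand": 220},
    {"rx": 0, "ry": 0, "rz": 0, "tx": 0, "ty": 0, "tz": -135, "hand": 220},
    {"rx": 0, "ry": 0, "rz": 0, "tx": 0, "ty": 0, "tz": -135, "hand": 220},
  ],
)

```text
time: 4.55
position: [0.5438, 0.1259, 0.1767]
tool_rot: [0.091, 0.996, 0.0, 0.001]
wrist_force: [-0.9, -0.4, -1.1]
opening: 0.0392
finger_force: 20.0
```

```bash
python3 - <<'E'
from h import *
c=pickle.load(open('top1.pkl','rb'));hsv=cv2.cvtColor(c['frame'],cv2.COLOR_RGB2HSV)
S=cv2.GaussianBlur(hsv[:,:,1],(3,3),0).astype(float)
def edge(line,th=55):
    i=np.where(line>th)[0]; a,b=i[0],i[-1]
    return a-(line[a]-th)/(line[a]-line[a-1]), b+(line[b]-th)/(line[b]-line[b+1])
L=[];Rr=[]
for y in range(174,220,2):
    a,b=edge(S[y,350:410]);L.append((a+350,y));Rr.append((b+350,y))
T=[];B=[]
for x in range(366,394,2):
    a,b=edge(S[158:235,x]);T.append((x,a+158));B.append((x,b+158))
W=[ray(c,np.array(q)+0,.012)[:,:2] for q in (L,Rr,T,B)]
for w,ax in zip(W[:2],(0,0)): k=np.polyfit(w[:,0],w[:,1],1);print('edge yaw',np.degrees(np.arctan(k[0])),np.polyval(k,.4988))
for w in W[2:]: k=np.polyfit(w[:,1],w[:,0],1);print('end yaw',-np.degrees(np.arctan(k[0])),np.polyval(k,-.196))
s=read_state();print(s['position'],s['tool_rot'],s['opening'],s['finger_force'])
m=cv2.inRange(hsv,(0,0,0),(180,45,255))[160:230,355:405]
for cc in ((362,165,396,192),(362,200,398,220)):
    x0,y0,x1,y1=cc;q=np.argwhere(S[y0:y1,x0:x1]<45);q=q[(q[:,1]>2)&(q[:,1]<31)];p=q.mean(0)[::-1]+[x0,y0];print('block',len(q),p,ray(c,[p],.045)[0])
E
```

```text
edge yaw 1.0357355504657528 -0.1401297568884068
edge yaw 0.9465758263893077 -0.25124395711028547
end yaw 0.598192488953442 0.5848761778432282
end yaw 1.318856118623911 0.4144220380588679
[0.54383451 0.12592747 0.17669262] [9.07565159e-02 9.95872583e-01 1.12158128e-04 1.02035397e-03] 0.03919761737732267 19.95844691991806
block 295 [379.42711864 174.02372881] [ 0.56343304 -0.19225896  0.045     ]
block 158 [380.41772152 212.36075949] [ 0.448526   -0.19375905  0.045     ]
```

Jig centre is (0.4997, -0.1957), yaw about +1.0°. I'll carry the dowel over it.

Emit:
send_rows(
  steps=[
    {"rx": 0, "ry": 0, "rz": -0.01, "tx": -1, "ty": -10, "tz": 0, "hand": 220},
    {"rx": 0, "ry": 0, "rz": -0.02, "tx": -2, "ty": -30, "tz": 0, "hand": 220},
    {"rx": 0, "ry": 0, "rz": -0.04, "tx": -3, "ty": -60, "tz": 0, "hand": 220},
    {"rx": 0, "ry": 0, "rz": -0.06, "tx": -5, "ty": -95, "tz": 0, "hand": 220},
    {"rx": 0, "ry": 0, "rz": -0.08, "tx": -6, "ty": -130, "tz": 0, "hand": 220},
    {"rx": 0, "ry": 0, "rz": -0.1, "tx": -8, "ty": -165, "tz": 0, "hand": 220},
    {"rx": 0, "ry": 0, "rz": -0.12, "tx": -9, "ty": -200, "tz": 0, "hand": 220},
    {"rx": 0, "ry": 0, "rz": -0.15, "tx": -11, "ty": -235, "tz": 0, "hand": 220},
    {"rx": 0, "ry": 0, "rz": -0.17, "tx": -12, "ty": -265, "tz": 0, "hand": 220},
    {"rx": 0, "ry": 0, "rz": -0.19, "tx": -13, "ty": -292, "tz": 0, "hand": 220},
    {"rx": 0, "ry": 0, "rz": -0.2, "tx": -14, "ty": -312, "tz": 0, "hand": 220},
    {"rx": 0, "ry": 0, "rz": -0.2, "tx": -15, "ty": -322, "tz": 0, "hand": 220},
    {"rx": 0, "ry": 0, "rz": -0.2, "tx": -15, "ty": -324, "tz": 0, "hand": 220},
    {"rx": 0, "ry": 0, "rz": -0.2, "tx": -15, "ty": -324, "tz": 0, "hand": 220},
    {"rx": 0, "ry": 0, "rz": -0.2, "tx": -15, "ty": -324, "tz": 0, "hand": 220},
  ],
)

```text
time: 6.05
position: [0.4997, -0.1946, 0.1755]
tool_rot: [-0.01, 1.0, 0.0, -0.0]
wrist_force: [-0.3, 0.3, -0.2]
opening: 0.0395
finger_force: 20.0
```

```bash
python3 - <<'E'
from h import *
s=read_state();print(s['position'],s['tool_rot'],s['opening'])
a=snap('wrist','w4')['frame'];b=snap('scene','s4')['frame']
cv2.imwrite('pics/v4.png',np.hstack([cv2.resize(a,(480,300)),cv2.resize(b[120:300,180:372],(320,300))])[:,:,::-1])
E
```

```text
[ 0.49972439 -0.19462675  0.17549331] [-9.54744688e-03  9.99954382e-01  2.04156836e-04 -1.96131542e-04] 0.03947307279978474
```

View pics/v4.png

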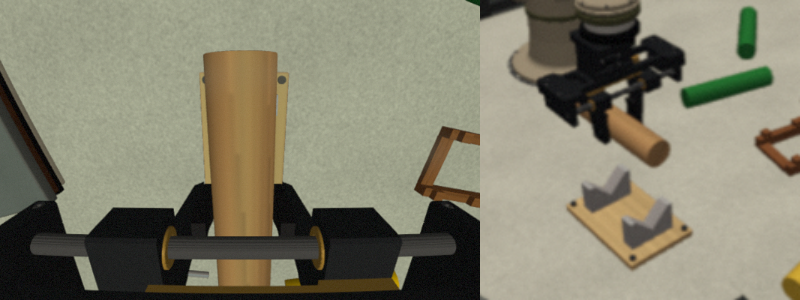

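```bash
python3 - <<'E'
from h import *
c=pickle.load(open('w4.pkl','rb'));hsv=cv2.cvtColor(c['frame'],cv2.COLOR_RGB2HSV)
S=cv2.GaussianBlur(hsv[:,:,1],(3,3),0)
L=[];R=[];D=[]
for y in range(125,225,10):
    i=np.where(S[y,240:400]>50)[0]+240
    L.append((i[0],y));R.append((i[-1]+1,y))
print(L,R)
l,r=ray(c,L,.012),ray(c,R,.012)
for w in(l,r):k=np.polyfit(w[:,0],w[:,1],1);print('edge at x=.5',np.polyval(k,.5),np.degrees(np.arctan(k[0])))
D=[]
for y in (75,80,85,90):
    i=np.where(S[y,240:400]>50)[0]+240;D.append(((i[0]+i[-1]+1)/2,y));print(i[0],i[-1])
print('dowel',ray(c,D,.1745))
y0=np.where(S[40:150,310:330].mean(1)>50)[0][0]+40;print(y0,'near end',ray(c,[(320,y0)],.1945))
yb=np.where(S[40:150,372:382].mean(1)>50)[0][0]+40;print(yb,'base near end',ray(c,[(376,yb)],.012))
E
```

```text
[(np.int64(266), 125), (np.int64(267), 135), (np.int64(267), 145), (np.int64(268), 155), (np.int64(268), 165), (np.int64(269), 175), (np.int64(270), 185), (np.int64(270), 195), (np.int64(271), 205), (np.int64(271), 215)] [(np.int64(384), 125), (np.int64(384), 135), (np.int64(383), 145), (np.int64(383), 155), (np.int64(382), 165), (np.int64(382), 175), (np.int64(381), 185), (np.int64(380), 195), (np.int64(380), 205), (np.int64(379), 215)]
edge at x=.5 -0.24660242801996965 1.0913951399190123
edge at x=.5 -0.13622421882448033 1.1792114780299305
270 370
271 370
271 370
271 369
dowel [[ 0.40913682 -0.19602738  0.1745    ]
 [ 0.41102378 -0.19579825  0.1745    ]
 [ 0.41292934 -0.19576841  0.1745    ]
 [ 0.41485389 -0.19594045  0.1745    ]]
67 near end [[ 0.40777821 -0.19603629  0.1945    ]]
96 base near end [[ 0.41646466 -0.14696331  0.012     ]]
```

The wrist view puts the jig about 3 mm to +y of the dowel line, where the top view had it 1 mm to -y. Along the axis, the dowel needs about 2.5 mm toward +x. I'll take the middle and lower it.

Emit:
send_rows(
  steps=[
    {"rx": 0, "ry": 0, "rz": 0, "tx": -1, "ty": 1, "tz": 15, "hand": 220},
    {"rx": 0, "ry": 0, "rz": 0, "tx": -2.5, "ty": 2, "tz": 40, "hand": 220},
    {"rx": 0, "ry": 0, "rz": 0, "tx": -2.5, "ty": 2, "tz": 65, "hand": 220},
    {"rx": 0, "ry": 0, "rz": 0, "tx": -2.5, "ty": 2, "tz": 85, "hand": 220},
    {"rx": 0, "ry": 0, "rz": 0, "tx": -2.5, "ty": 2, "tz": 97, "hand": 220},
    {"rx": 0, "ry": 0, "rz": 0, "tx": -2.5, "ty": 2, "tz": 104, "hand": 220},
    {"rx": 0, "ry": 0, "rz": 0, "tx": -2.5, "ty": 2, "tz": 109, "hand": 220},
    {"rx": 0, "ry": 0, "rz": 0, "tx": -2.5, "ty": 2, "tz": 112, "hand": 220},
    {"rx": 0, "ry": 0, "rz": 0, "tx": -2.5, "ty": 2, "tz": 112, "hand": 220},
  ],
)

```text
time: 7.05
position: [0.5023, -0.1935, 0.0639]
tool_rot: [-0.009, 1.0, -0.0, 0.0]
wrist_force: [0.1, -0.1, -1.0]
opening: 0.0394
finger_force: 20.0
```

No contact yet, with about 5 mm left. I'll lower in 1 mm steps.

Emit:
send_rows(
  steps=[
    {"rx": 0, "ry": 0, "rz": 0, "tx": 0, "ty": 0, "tz": 1, "hand": 220},
    {"rx": 0, "ry": 0, "rz": 0, "tx": 0, "ty": 0, "tz": 2, "hand": 220},
    {"rx": 0, "ry": 0, "rz": 0, "tx": 0, "ty": 0, "tz": 3, "hand": 220},
    {"rx": 0, "ry": 0, "rz": 0, "tx": 0, "ty": 0, "tz": 3, "hand": 220},
  ],
)

```text
time: 7.45
position: [0.5021, -0.1934, 0.0607]
tool_rot: [-0.009, 1.0, 0.0, -0.0]
wrist_force: [0.3, -0.3, 0.0]
opening: 0.0395
finger_force: 20.0
```

Emit:
send_rows(
  steps=[
    {"rx": 0, "ry": 0, "rz": 0, "tx": 0, "ty": 0, "tz": 0.7, "hand": 220},
    {"rx": 0, "ry": 0, "rz": 0, "tx": 0, "ty": 0, "tz": 1.5, "hand": 220},
    {"rx": 0, "ry": 0, "rz": 0, "tx": 0, "ty": 0, "tz": 1.5, "hand": 220},
  ],
)

```text
time: 7.75
position: [0.5024, -0.1936, 0.0597]
tool_rot: [-0.009, 1.0, -0.0, 0.0]
wrist_force: [-1.3, -0.4, 3.9]
opening: 0.0388
finger_force: 19.9
```

```bash
python3 - <<'E'
from h import *
s=read_state();print(s['position'],s['wrist_force'],s['torque'])
b=snap('scene','s5')['frame']
cv2.imwrite('pics/v5.png',cv2.resize(b[170:300,200:340],(700,600),interpolation=2)[:,:,::-1])
E
```

```text
[ 0.50236508 -0.19364687  0.05972487] [-1.29788746 -0.44019081  3.87212194] [-0.02176426  0.19784778 -0.24715193]
```

View pics/v5.png

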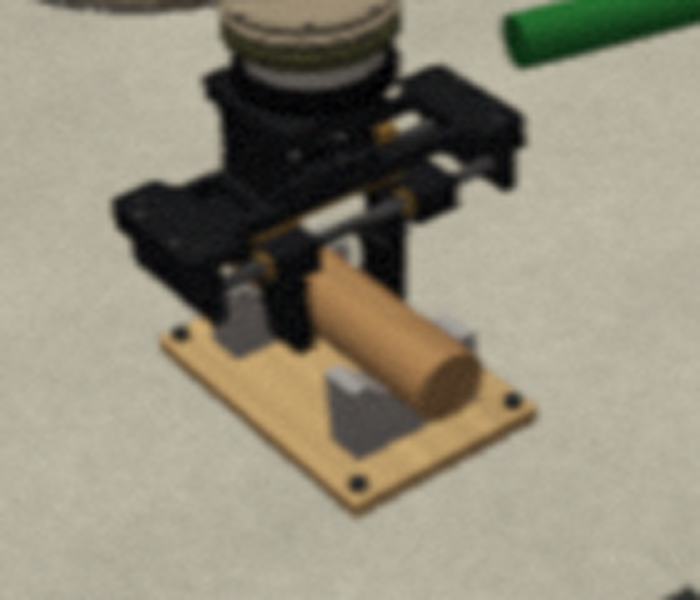

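The dowel lies in both Vs and contact is felt (about 4 N upward). I'll open and retreat straight up.

Emit:
send_rows(
  steps=[
    {"rx": 0, "ry": 0, "rz": 0, "tx": 0, "ty": 0, "tz": 0, "hand": 140},
    {"rx": 0, "ry": 0, "rz": 0, "tx": 0, "ty": 0, "tz": 0, "hand": 110},
    {"rx": 0, "ry": 0, "rz": 0, "tx": 0, "ty": 0, "tz": 0, "hand": 60},
    {"rx": 0, "ry": 0, "rz": 0, "tx": 0, "ty": 0, "tz": 0, "hand": 40},
    {"rx": 0, "ry": 0, "rz": 0, "tx": 0, "ty": 0, "tz": 0, "hand": 40},
    {"rx": 0, "ry": 0, "rz": 0, "tx": 0, "ty": 0, "tz": 0, "hand": 40},
    {"rx": 0, "ry": 0, "rz": 0, "tx": 0, "ty": 0, "tz": -10, "hand": 40},
    {"rx": 0, "ry": 0, "rz": 0, "tx": 0, "ty": 0, "tz": -35, "hand": 40},
    {"rx": 0, "ry": 0, "rz": 0, "tx": 0, "ty": 0, "tz": -70, "hand": 40},
    {"rx": 0, "ry": 0, "rz": 0, "tx": 0, "ty": 0, "tz": -110, "hand": 40},
    {"rx": 0, "ry": 0, "rz": 0, "tx": 0, "ty": 0, "tz": -150, "hand": 40},
    {"rx": 0, "ry": 0, "rz": 0, "tx": -50, "ty": 0, "tz": -190, "hand": 40},
    {"rx": 0, "ry": 0, "rz": 0, "tx": -80, "ty": 0, "tz": -200, "hand": 40},
    {"rx": 0, "ry": 0, "rz": 0, "tx": -80, "ty": 0, "tz": -200, "hand": 40},
  ],
)

```text
time: 9.2
position: [0.5856, -0.192, 0.2625]
tool_rot: [-0.01, 1.0, -0.002, 0.003]
wrist_force: [-0.3, 0.7, 0.2]
opening: 0.0746
finger_force: 0.0
```

```bash
python3 - <<'E'
from h import *
print(read_state()['position'])
c=snap('wrist','w6');snap('top','t6');hsv=cv2.cvtColor(c['frame'],cv2.COLOR_RGB2HSV)
E
```

```text
[ 0.58563439 -0.19202382  0.2624961 ]
```

View pics/w6.png

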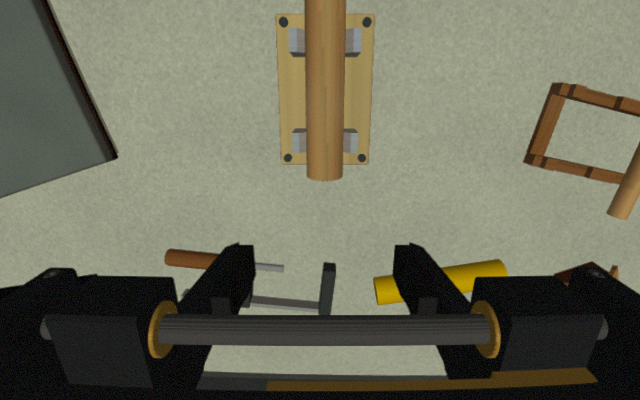

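The dowel lies centred across the jig (dowel col 325, base cols 278–374), seated in both blocks. I'll do a quick check of the centring along the Vs.

```bash
python3 - <<'E'
from h import *
c=pickle.load(open('w6.pkl','rb'))
d=ray(c,[(324,180)],.078)[0];b=ray(c,[(290,164),(362,164)],.012).mean(0)
print(d,b,'x offset along Vs',(d[0]-.09)-(b[0]-.085), 'y off',d[1]-b[1])
t=pickle.load(open('t6.pkl','rb'))
h=cv2.cvtColor(t['frame'],cv2.COLOR_RGB2HSV)
m=cv2.inRange(h,(8,60,110),(19,200,255));m[:,:195]=0;m[:,262:]=0;m[:145]=0;m[220:]=0
m=cv2.morphologyEx(m,cv2.MORPH_OPEN,np.ones((3,3)))
for q in cv2.findContours(m,0,2)[0]:
    if cv2.contourArea(q)>80:print(cv2.minAreaRect(q))
E
```

```text
[ 0.58915925 -0.19062413  0.078     ] [ 0.58658213 -0.18829843  0.012     ] x offset along Vs -0.002422881378459363 y off -0.0023256962972634243
((217.1326904296875, 174.3174591064453), (11.561248779296875, 40.6007080078125), 11.0035400390625)
((246.39991760253906, 178.66070556640625), (7.488681316375732, 59.6633415222168), 10.124671936035156)
```

The dowel is about 2 mm from centred along the Vs, and the other two dowels haven't moved. I'll hand it in.

```bash
python3 -c "
from bench import job
print(job.close_job())"
```

```text
the job is handed in; nothing more can be done
None
```

The long thick dowel lies bedded and released in both V-blocks, about 2 mm off centre along the Vs by my last picture; the thin and short dowels did not move, and the job is handed in (no verdict was returned).

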